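Close the battery cover of a pack logger

TASK

Pick up the loose battery cover and close the logger's open battery bay with it: hook the cover's front lip into the slot under the steel strip, push it gently home against the soft seal (a few newtons; 9 N ruins the seal), keep it there while you pivot the rear down, and press the rear until it snaps flat. Do not press on the logger with more than about 35 N, and do not disturb the screwdriver, the capacitors or the USB stick lying around.

Things in the scene. Friction and masses are not known exactly. Their poses are not given: they have to be found in the camera images.
- housing: Grey logger box fixed to the bench, shell 165 x 100 x 34 mm on 18 mm feet; origin: its middle, on the bench; z up, x along its length (-x: slot end, +x: catch end). In it sits a tray, rim 57 mm above the bench, that stands off its middle place by up to 6 mm along x, either way. This shift is NOT measured (no pose shows it) and must be felt; the tray stays put in use and never shifts in y or z.
- slot_middle (a point): Fixed to the shell: where the slot's mouth is with the tray in its middle place (housing axes; 48 mm ahead of the housing's middle, 51 mm above the bench). The slot opens to +x, is 6 mm high (48 to 54 mm above the bench) under a 3 mm steel strip, 66 mm wide; the soft seal at its end stands 12.5 mm beyond the mouth. Its floor continues as a flat ledge 20 mm out to +x of the mouth.
- catch_middle (a point): Fixed to the shell: tip of the sprung steel catch for the tray's middle place (96.3 mm from slot_middle, 52.4 mm above the bench, 20 mm wide). Its face slopes back 2.5 mm to rim height. The bay's end wall stands 2.3 mm before it. Pressed down (about 8 to 20 N at the rear), the cover's rear lip pushes the catch back and it snaps over. A sprung contact 23 mm before it lifts an unlatched cover.
- cover_grip (a point): Centre of the grip rib of the loose cover, lying flat, rib up. Axes are the cover's: x along it, -x to its front lip, z up. Plate 90 (x) x 62 (y) x 8 mm, about 0.1 kg; rib 32 mm along x, 12 mm wide (y), 20 mm high on the plate. The point is 18 mm above the underside, 8 mm ahead (-x) of the plate's centre. Closed, the cover lies on the ledge, plate top 56 mm above the bench.
- cover_lip (a point): Middle of the front lip's tip: the lip is 40 mm wide (y), 3.5 mm thick, flush with the underside, and runs 17 mm out from the plate's front (tip 62 mm ahead of the plate's centre). Axes as cover_grip. The point is 1.75 mm above the underside.
- cover_rear (a point): Place to press on the plate's top, at the thumb ribs, 30 mm behind the plate's centre, 8 mm above the underside. The rear lip, 24 mm wide and 3.5 mm thick, ends 20 mm further back. Axes as cover_grip.
- screwdriver: Grey screwdriver, 150 mm long, lying between cover and logger, pointing away from the robot; leave alone. Origin under its middle.
- capacitor: Brown can, 35 mm round, 58 mm tall, standing near the bench's front edge; leave alone. Origin at the centre of its foot.
- capacitor_b: Another such can standing behind the logger; leave alone. Origin at the centre of its foot.
- cover: The same loose cover; origin at the centre of the plate's underside, axes as cover_grip.
- usb_stick: Small black stick, 51 x 18 x 8 mm, lying near the bench's front edge; leave alone. Origin at the centre of its underside.
- seal (a joint): How far the soft seal in the slot's end is crushed, m: 0 free, 1 N of first push, then 4 N per mm. The closed cover crushes it 0.5 to 1 mm. The cover's rear passes the bay's end wall only while the seal is crushed at least 0.5 mm, so hold it there until the rear is below the rim. Crushed over 2 mm (9 N) the seal is ruined. It sits in the tray, so this tells nothing of where the tray is.

How it is judged:
On the way, in this order (a step that is already met when the one before it is completed fails the run):
1. the cover is lifted off the bench (its rib's centre higher than 60 mm) (height (world z) of cover_grip above 0.06 m), for 0.1 s.
2. the front lip is in the slot, under the strip, while the rear is still raised (cover tilted more than 0.05 rad) (x of cover_lip in the frame of housing between -0.072 and -0.0545 m and z of cover_lip in the frame of housing below 0.0535 m and angle between cover_grip's own z axis and vertical between 0.05 and 0.6 rad), for 0.1 s.
At the end, for the whole second after the job is handed in: the cover lies flat in the bay (within 0.02 rad of level, plate top within about 1 mm of its closed height of 56 mm), its front lip in the slot and its rear lip held down by the catch (angle between cover_grip's own z axis and vertical below 0.02 rad and z of cover_lip in the frame of housing below 0.0512 m and z of cover_rear in the frame of housing between 0.0545 and 0.0572 m and x of cover_lip in the frame of housing between -0.07 and -0.0545 m and linear speed of cover below 0.01 m/s); the robot touches nothing.
It fails at once if the soft seal in the slot is crushed by more than 2 mm (about 9 N) (value of joint seal above 0.002 m).
It fails at once if the cover or the robot is forced against the logger with more than 35 N (contact force between any of cover, the arm, the fingers and housing above 35 N).
It fails at once if the screwdriver, a capacitor or the USB stick is moved more than 30 mm or a capacitor tipped over (distance of any of screwdriver, capacitor, capacitor_b, usb_stick from where it was at the start of the episode above 0.03 m or angle between any of capacitor, capacitor_b's own z axis and vertical above 0.6 rad).
It also fails if it takes over 54 s, if anything falls off the work surface, if the arm or the gripper's body presses on something with over 40 N, if the wrist force passes 120 N, or if a joint passes its speed limit or range.

ROBOT

A 6-joint arm with a two-finger parallel gripper is mounted at the origin on a cart in front of the work surface, level with it; the furniture and walls round the work are solid. World frame = base frame: x ahead of the robot, y to its left, z up, the work surface at z = 0. Lengths are in m, angles in rad, forces in N, time in s.
With the tool pointing down it reaches from about 0.375 to 0.975 m from the base axis. Payload 3.8 kg.
Tool frame: the origin (TCP) lies where the fingers leave the gripper's body, on its centre line; the fingertips stand 73 mm ahead of it and the grasp point (between the pads) lies 54 mm ahead of it (nose_length is the distance from the TCP to the fingertips, in m); z points along the fingers, y is the line along which they close (so a half turn about z gives the same grasp; the last joint's range is limited). The gripper opens to 85 mm and grips with 20 to 120 N. Pads are 22 mm wide; open, the fingers measure 114 mm over their backs; the gripper's body (76 mm by 85 mm) begins 54 mm behind the grasp point. The pads swing forward as they close: fully open they stand 13 mm farther back than shut.
Start: joints at [-1.183, 0.264, 1.604, -0, 1.274, -0.037], TCP at [0.278, -0.615, 0.304] pointing down, gripper open.
Joint ranges: [-2.63, 2.63], [-0.94, 2.18], [0.31, 2.57], [-1.31, 4.45], [0, 2.66], [-2.55, 2.55]. Speed limits (rad/s): [2.57, 2.57, 3.14, 3.14, 3.14, 3.14].

INTERFACE

Orientations are given as a rotation vector (axis times angle).
In Python, from workcell import read_state, read_camera, calibration, finish_job, look_for, cut_out, tip_of, nose_length gives the robot as it stands.
- The arm moves only by the tool step_arm, never from a script. Its argument "targets" is a list of rows, each a list of 3 entries, a list of its own where there are three numbers: the turn, a rotation vector about the tool's x, y, z in rad, then the shift along the tool's x, y, z in mm, then the finger opening in mm, from 0 to 85.4. In form: [[[ax, ay, az], [x, y, z], grip], ...]. A call has 1 to 5 rows; each row shifts and turns the commanded pose from where the row before left it, along the tool's axes as they then stand; what a row does not reach is not made up. A row lasts 1/12 s, in which the tool goes at most 41.7 mm and 7.16 degrees, less where a joint would pass 70% of its speed; a pose out of reach is approached as far as the arm can. A call with a gripper value outside its range is refused whole. The fingers move at their own pace and stop on an object; "grip_force" is the grip in N (left out, the last holds). Time passes only in rows, so rows that do not move let the fingers close. It gives the time, the measured TCP pose, the force, the opening and the grip force at its end, in the units of the state.
- read_state(): the state, without advancing time (a new reading comes with each control period).
- read_camera(name): name is "scene" or "top" or "wrist"; returns the picture (420x560x3 uint8, red, green, blue); there is no depth.
- calibration(name): a dict with "camera_matrix" (3x3 intrinsics, pixels), "R" (3x3) and "t" (3): a world point X has camera coordinates R X + t. Camera axes: x right, y down, z forward; pixel columns grow to the right and rows downward; lengths in m; the calibration is good to about 2 mm. A picture is of the moment at which its call begins: read the wrist's pose just before it. calibration takes no time and is no camera call; for the wrist camera it gives the pose at the moment of the call.
- finish_job(): hands the job in; it is judged then, once.
Trained networks look in the newest picture that a camera, given by its name, has taken for a name from the list of things; names that differ only in an ending like _2 or _b are one class to them, and where a whole thing is asked for, a point or a joint stands for the part that bears it (a point fixed in the world has none). Each returns a list of dicts, best first, with "score" (0 to 1); they miss things now and then, are a little off and sometimes report something else, mostly with a low value. They report only what shows in the picture. A call takes as long as a camera call.
- look_for(camera, query): "extent" ([left, top, right, bottom] in pixels, round what is visible of it).
- cut_out(camera, query): "region" (420x560 bool, what is visible of it) and "extent" ([left, top, right, bottom] in pixels, round what is visible of it).
- tip_of(camera, query): "at" ([row, column] in pixels: a listed point, or the origin of a listed thing).
The state is a dict: "time": time; "q": joint angles; "joint_vel": joint speeds; "joint_torque": joint torques, N m; "tool_pos": TCP position; "tcp_rot": TCP orientation; "wrist_force": force on the tool from outside, world axes, zero at the start; "torque": the same for the moment, N m; "width": opening from 0.0 (shut) to 1.0 (fully open); "grip_force": force on a finger pad.
Only numpy, scipy, OpenCV 4.12 (cv2) and the standard library are available. Lean on these libraries where they do the work, as an engineer would, in place of code of your own. Each camera call takes 0.05 s, during which the arm holds its last target. There are 200 camera calls.

## Working session

There is one attempt and no reset: what is moved stays moved. The work goes in short steps, Python scripts to look and compute and a tool call to move; the robot and the scene stay as the last step left them, time stands still between calls to the robot, and variables do not carry over. Pictures are saved under pics/ and viewed, at most 10 in all, crops included, and the job is handed in when it is done.

Besides the shell and the picture viewer there is one more tool, called after "Request:" as name(argument=value, ...), one argument or row to a line, values as JSON. step_arm: Moves the arm, as the interface text tells. Its arguments: {"type":"object","properties":{"targets":{"type":"array","items":{"type":"array"}},"grip_force":{"type":"number"}},"required":["targets"]}

```bash
ls; mkdir -p pics
python3 - <<'E'
from workcell import *
import cv2, numpy as np
s=read_state(); print({k:np.round(v,3).tolist() for k,v in s.items()}, nose_length)
ims=[]
for n in ["scene","top"]:
    im=read_camera(n); cv2.imwrite(f"pics/{n}0.png",im[:,:,::-1])
    for q in (["housing","cover","cover_grip","cover_lip","cover_rear","screwdriver","capacitor","usb_stick","slot_middle","catch_middle"]):
        r=tip_of(n,q); print(n,q,[(np.round(d["at"],1).tolist(),round(d["score"],2)) for d in r[:3]])
    c=calibration(n); print(np.round(c["camera_matrix"],1).tolist(),np.round(c["R"],3).tolist(),np.round(c["t"],3).tolist())
    ims.append(im)
E
```

```text
pics
{'time': 0.0, 'q': [-1.183, 0.265, 1.605, -0.0, 1.274, -0.037], 'joint_vel': [-0.001, 0.0, 0.001, 0.0, -0.001, -0.001], 'joint_torque': [-0.0, -51.512, -36.731, 0.0, 0.013, 0.0], 'tool_pos': [0.278, -0.614, 0.303], 'tcp_rot': [-3.069, -0.662, 0.001], 'wrist_force': [0.064, 0.423, -0.683], 'torque': [-0.05, 0.046, 0.007], 'grip_force': 0.0, 'width': 1.002} 0.0726
scene housing [([287.7, 295.6], 0.72)]
scene cover [([197.8, 247.8], 0.31)]
scene cover_grip [([195.3, 231.9], 0.71)]
scene cover_lip [([192.1, 218.0], 0.73)]
scene cover_rear [([195.8, 245.3], 0.68)]
scene screwdriver [([265.4, 321.8], 0.75), ([230.6, 245.9], 0.57), ([286.6, 377.7], 0.56)]
scene capacitor [([285.6, 374.7], 0.67), ([251.8, 213.0], 0.57), ([296.4, 222.1], 0.28)]
scene usb_stick [([295.2, 222.2], 0.77), ([288.5, 376.4], 0.74)]
scene slot_middle [([269.2, 267.6], 0.96)]
scene catch_middle [([266.1, 318.0], 0.67)]
[[386.7, 0.0, 274.5], [0.0, 386.7, 210.7], [0.0, 0.0, 1.0]] [[0.99, -0.137, -0.019], [-0.1, -0.615, -0.782], [0.095, 0.776, -0.623]] [-0.487, 0.177, 0.754]
top housing [([216.1, 351.5], 0.81)]
top cover [([263.5, 200.9], 0.75), ([191.4, 353.7], 0.63)]
top cover_grip [([265.3, 196.3], 0.62)]
top cover_lip [([289.7, 188.0], 0.75)]
top cover_rear [([249.2, 206.8], 0.59)]
top screwdriver [([256.1, 269.6], 0.68)]
top capacitor [([148.6, 363.0], 0.82), ([294.7, 291.8], 0.49)]
top usb_stick [([290.6, 353.9], 0.72), ([262.7, 200.7], 0.45)]
top slot_middle [([238.8, 356.6], 0.69)]
top catch_middle [([191.0, 355.8], 0.57)]
[[428.8, 0.0, 277.2], [0.0, 428.8, 214.3], [0.0, 0.0, 1.0]] [[0.003, -1.0, 0.004], [-0.98, -0.004, -0.2], [0.2, -0.003, -0.98]] [0.118, 0.526, 0.794]
```

```bash
cat > h.py <<'E'
from workcell import *
import cv2, numpy as np
from scipy.spatial.transform import Rotation as Ro
def ray(n,at,z,c=None):
    c=c or calibration(n); K,R,t=map(np.array,(c["camera_matrix"],c["R"],c["t"]))
    d=R.T@np.linalg.solve(K,[at[1],at[0],1]); o=-R.T@t
    return o+d*(z-o[2])/d[2]
def proj(n,X,c=None):
    c=c or calibration(n); p=np.array(c["camera_matrix"])@(np.array(c["R"])@X+c["t"]); return p[:2]/p[2]
def st():
    s=read_state(); R=Ro.from_rotvec(s["tcp_rot"]).as_matrix()
    print("t",round(s["time"],2),"pos",np.round(np.array(s["tool_pos"])*1e3,1),"z",np.round(R[:,2],3),"y",np.round(R[:,1],3),"F",np.round(s["wrist_force"],1),"T",np.round(s["torque"],2),"w",round(s["width"],3),round(s["grip_force"],1))
    return s,R
E
python3 - <<'E'
from h import *
P={"top":dict(housing=(216.1,351.5,0),cover=(263.5,200.9,0),grip=(265.3,196.3,.018),lip=(289.7,188,.002),rear=(249.2,206.8,.008),scr=(256.1,269.6,0),capA=(148.6,363,0),capB=(294.7,291.8,0),usb=(290.6,353.9,0),slot=(238.8,356.6,.051),catch=(191,355.8,.0524)),
"scene":dict(housing=(287.7,295.6,0),grip=(195.3,231.9,.018),lip=(192.1,218,.002),rear=(195.8,245.3,.008),slot=(269.2,267.6,.051),catch=(266.1,318,.0524))}
for n in P:
    for k,v in P[n].items(): print(n,k,np.round(ray(n,v[:2],v[2]),3))
a=[cv2.imread(f"pics/{n}0.png") for n in("scene","top")]
cv2.imwrite("pics/a.png",cv2.resize(a[0][120:370,150:430],(784,700))[:600]); cv2.imwrite("pics/b.png",cv2.resize(a[1][110:330,140:420],(763,600)))
E
```

```text
top housing [ 0.534 -0.037  0.   ]
top cover [0.433 0.275 0.   ]
top grip [0.428 0.281 0.018]
top lip [0.38  0.299 0.002]
top rear [0.462 0.263 0.008]
top scr [0.449 0.135 0.   ]
top capA [ 0.683 -0.067  0.   ]
top capB [0.371 0.089 0.   ]
top usb [ 0.379 -0.037  0.   ]
top slot [ 0.478 -0.036  0.051]
top catch [ 0.574 -0.038  0.052]
scene housing [ 0.527 -0.046  0.   ]
scene grip [0.418 0.262 0.018]
scene lip [0.382 0.304 0.002]
scene rear [0.452 0.268 0.008]
scene slot [ 0.474 -0.035  0.051]
scene catch [ 0.571 -0.043  0.052]
```

View pics/b.png

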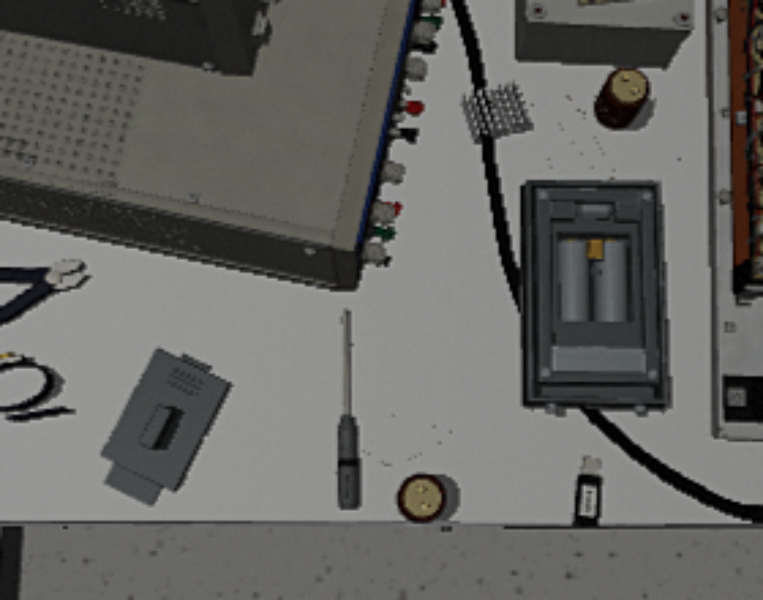

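View pics/scene0.png

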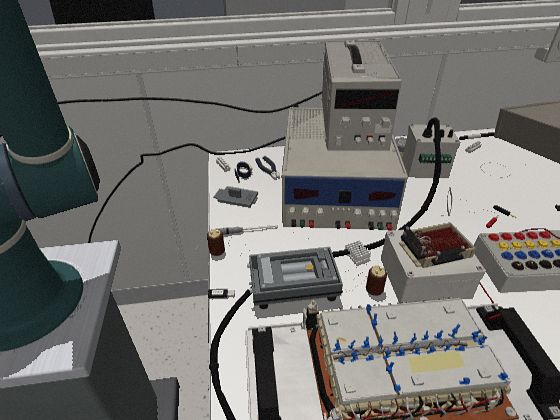

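The top crop shows the cover at lower left (crop ~165,425) with its lip toward the robot and the screwdriver at ~(348,420). The logger is at ~(595,295) with the slot end toward the robot. The scene view agrees. Next I plan the move to above the cover.

```bash
cat >> h.py <<'E'
def yawR(yaw,tilt=0):  # tool down, tool x at yaw (deg)
    y=np.radians(yaw); x=np.array([np.cos(y),np.sin(y),0]); z=np.array([0,0,-1.]); return np.c_[x,np.cross(z,x),z]
def plan(ways,grip,p=None,R=None):
    """ways: list of (pos mm, R, rows)"""
    if p is None:
        s=read_state(); p=np.array(s["tool_pos"])*1e3; R=Ro.from_rotvec(s["tcp_rot"]).as_matrix()
    out=[]
    for tp,tR,n in ways:
        for i in range(n):
            k=n-i; rv=np.round(Ro.from_matrix(R.T@tR).as_rotvec()/k,3); d=np.round(R.T@((np.array(tp)-p)/k),1)
            p=p+R@d; R=R@Ro.from_rotvec(rv).as_matrix(); out.append([rv.tolist(),d.tolist(),grip])
            if np.linalg.norm(d)>41.7 or np.linalg.norm(rv)>.125: print("TOO FAST",len(out))
    for i in range(0,len(out),5): print(str(out[i:i+5]).replace(" ","").replace("-0.0,","0,").replace("0.0,","0,"))
    print("end",p.round(1))
E
python3 - <<'E'
from h import *
s,R=st(); print(R[:,0])
plan([([470,-180,300],yawR(90),13),([425,275,250],yawR(156),13)],60)
E
```

```text
t 1.1 pos [ 278.2 -615.   303.9] z [ 0. -0. -1.] y [ 0.412 -0.911  0.   ] F [ 0.6 -0.1  0. ] T [-0.01  0.01  0.01] w 1.002 0.0
[9.11136504e-01 4.12104684e-01 1.09875550e-05]
[[[0,0,-0.088],[27.2,-24.4,0.3],60],[[0,0,-0.088],[29.3,-21.9,0.3],60],[[0,0,-0.088],[31.1,-19.3,0.3],60],[[0,0,-0.088],[32.7,-16.5,0.3],60],[[0,0,-0.088],[34.0,-13.5,0.3],60]]
[[[0,0,-0.088],[35.0,-10.5,0.3],60],[[0,0,-0.088],[35.8,-7.4,0.3],60],[[0,0,-0.088],[36.3,-4.2,0.3],60],[[0,0,-0.088],[36.6,-1.0,0.3],60],[[0,0,-0.089],[36.5,2.3,0.3],60]]
[[[0,0,-0.088],[36.1,5.5,0.3],60],[[0,0,-0.089],[35.5,8.6,0.3],60],[[0,0,-0.088],[34.7,11.8,0.3],60],[[0,0,-0.089],[35.0,-3.5,3.8],60],[[0,0,-0.089],[35.2,-0.3,3.8],60]]
[[[0,0,-0.089],[35.1,2.8,3.9],60],[[0,0,-0.088],[34.7,5.9,3.8],60],[[0,0,-0.089],[34.0,8.9,3.9],60],[[0,0,-0.088],[33.1,11.9,3.8],60],[[0,0,-0.089],[31.9,14.8,3.9],60]]
[[[0,0,-0.088],[30.5,17.5,3.8],60],[[0,0,-0.089],[28.8,20.1,3.9],60],[[0,0,-0.088],[26.9,22.6,3.8],60],[[0,0,-0.089],[24.8,24.9,3.9],60],[[0,0,-0.088],[22.5,27.1,3.8],60]]
[[[0,0,-0.089],[20,28.9,3.9],60]]
end [425. 275. 250.]
```

Request:
step_arm(
  targets=[
    [[0,0,-0.088],[27.2,-24.4,0.3],60],
    [[0,0,-0.088],[29.3,-21.9,0.3],60],
    [[0,0,-0.088],[31.1,-19.3,0.3],60],
    [[0,0,-0.088],[32.7,-16.5,0.3],60],
    [[0,0,-0.088],[34.0,-13.5,0.3],60],
  ],
)

```text
time: 1.52
tool_pos: [0.3523, -0.4461, 0.3024]
tcp_rot: [2.85, 1.322, 0.0]
wrist_force: [0.5, 0.0, -0.6]
width: 0.706
grip_force: 0.0
```

Request:
step_arm(
  targets=[
    [[0,0,-0.088],[35.0,-10.5,0.3],60],
    [[0,0,-0.088],[35.8,-7.4,0.3],60],
    [[0,0,-0.088],[36.3,-4.2,0.3],60],
    [[0,0,-0.088],[36.6,-1.0,0.3],60],
    [[0,0,-0.089],[36.5,2.3,0.3],60],
  ],
)

```text
time: 1.93
tool_pos: [0.4261, -0.2787, 0.3012]
tcp_rot: [2.491, 1.913, 0.0]
wrist_force: [0.6, 0.3, -1.1]
width: 0.701
grip_force: 0.0
```

Request:
step_arm(
  targets=[
    [[0,0,-0.088],[36.1,5.5,0.3],60],
    [[0,0,-0.089],[35.5,8.6,0.3],60],
    [[0,0,-0.088],[34.7,11.8,0.3],60],
    [[0,0,-0.089],[35.0,-3.5,3.8],60],
    [[0,0,-0.089],[35.2,-0.3,3.8],60],
  ],
)

```text
time: 2.35
tool_pos: [0.4637, -0.1083, 0.2929]
tcp_rot: [2.009, 2.414, 0.001]
wrist_force: [0.7, -0.1, 0.2]
width: 0.704
grip_force: 0.0
```

Request:
step_arm(
  targets=[
    [[0,0,-0.089],[35.1,2.8,3.9],60],
    [[0,0,-0.088],[34.7,5.9,3.8],60],
    [[0,0,-0.089],[34.0,8.9,3.9],60],
    [[0,0,-0.088],[33.1,11.9,3.8],60],
    [[0,0,-0.089],[31.9,14.8,3.9],60],
  ],
)

```text
time: 2.77
tool_pos: [0.4453, 0.0667, 0.2733]
tcp_rot: [1.43, 2.796, 0.001]
wrist_force: [0.3, -0.4, 0.7]
width: 0.705
grip_force: 0.0
```

Request:
step_arm(
  targets=[
    [[0,0,-0.088],[30.5,17.5,3.8],60],
    [[0,0,-0.089],[28.8,20.1,3.9],60],
    [[0,0,-0.088],[26.9,22.6,3.8],60],
    [[0,0,-0.089],[24.8,24.9,3.9],60],
    [[0,0,-0.088],[22.5,27.1,3.8],60],
  ],
)

```text
time: 3.18
tool_pos: [0.4279, 0.2418, 0.2541]
tcp_rot: [0.782, 3.042, 0.001]
wrist_force: [0.8, -0.0, -0.1]
width: 0.704
grip_force: 0.0
```

Request:
step_arm(
  targets=[
    [[0,0,-0.089],[20,28.9,3.9],60],
    [[0,0,0],[0,0,0],60],
    [[0,0,0],[0,0,0],60],
  ],
)

```text
time: 3.43
tool_pos: [0.4244, 0.2765, 0.2498]
tcp_rot: [-0.648, -3.074, 0.001]
wrist_force: [0.9, 0.2, -0.2]
width: 0.703
grip_force: 0.0
```

Run:
```python
from h import *
s,R=st(); print("x",R[:,0].round(3))
c=calibration("wrist"); im=read_camera("wrist"); cv2.imwrite("pics/w1.png",im[:,:,::-1])
for q,z in [("cover_grip",.018),("cover_lip",.00175),("cover_rear",.008),("cover",0)]:
    for d in tip_of("wrist",q)[:2]: print(q,np.round(d["at"],1),round(d["score"],2),(ray("wrist",d["at"],z,c)*1e3).round(1))
for d in cut_out("wrist","cover")[:1]:
    m=d["region"]; print(d["score"],cv2.minAreaRect(np.argwhere(m)[:,::-1].astype(np.float32)))
```

```text
t 3.43 pos [424.4 276.5 249.8] z [-0. -0. -1.] y [ 0.404  0.915 -0.001] F [ 0.9  0.2 -0.2] T [0.03 0.02 0.07] w 0.703 0.0
x [-0.915  0.404  0.   ]
cover_grip [191.3 283.5] 0.81 [426.6 279.3  18. ]
cover_lip [122.1 289.2] 0.81 [378.6 305.6   1.7]
cover_lip [191.6 284.8] 0.17 [431.4 278.5   1.7]
cover_rear [223.7 284.6] 0.6 [456.6 267.3   8. ]
cover [192.4 283.8] 0.83 [432.2 277.3   0. ]
0.71 ((286.2594299316406, 185.26979064941406), (74.12300872802734, 125.87776184082031), 1.123302698135376)
```

View pics/w1.png

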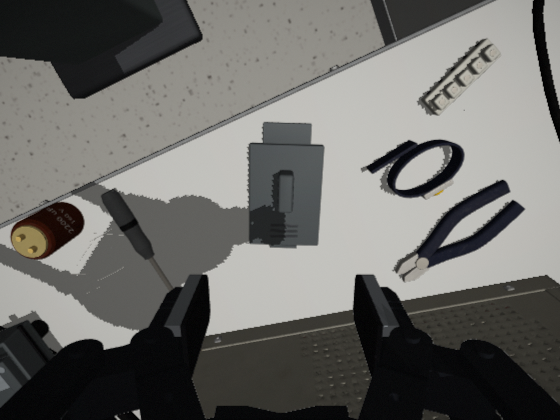

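The wrist view shows the cover upright in the image: plate ~(250–323, 143–246), lip at the top (287,132), rib at (286,191). I'll get its yaw from the mask mapped onto the plate plane.

Run:
```python
from h import *
c=calibration("wrist"); im=read_camera("wrist")
m=cut_out("wrist","cover")[0]["region"]
# plate only: rows 150..240 left/right edges
for nm,f in (("L",np.min),("R",np.max)):
    P=np.array([ray("wrist",(r,f(np.flatnonzero(m[r]))),.008,c)[:2] for r in range(152,236,3)])*1e3
    v=cv2.fitLine(P.astype(np.float32),cv2.DIST_HUBER,0,.01,.01).ravel(); print(nm,np.degrees(np.arctan2(v[1],v[0])),v[2:],)
    n=np.array([-v[1],v[0]]); print(n@(np.array([426.6,279.3])-v[2:]))
# rib by bright/edge: crop
cv2.imwrite("pics/w1c.png",cv2.resize(im[115:255,235:335,::-1],None,fx=4,fy=4,interpolation=cv2.INTER_CUBIC))
```

```text
L -25.494905 [422.72595 249.4343 ]
28.624997469246612
R -25.55083 [445.48087 305.82217]
-32.07192218117105
```

View pics/w1c.png

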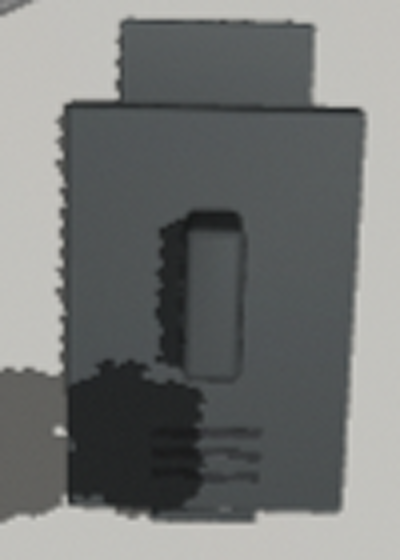

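The close-up shows the rib's top face at crop (187–243, 228–380), i.e. image centre about (row 191, col 288.5).

Run:
```python
from h import *
c=calibration("wrist")
for at in((172,288.7),(191,288.7),(210,288.3)): print((ray("wrist",at,.028,c)*1e3).round(1))
plan([([427,280.5,130],yawR(154.5),4),([427,280.5,85],yawR(154.5),4)],60)
```

```text
[412.6 288.2  28. ]
[426.8 281.9  28. ]
[441.3 275.2  28. ]
[[[0,0,0.006],[0.3,1.6,30.1],60],[[0,0,0.006],[0.3,1.6,30.0],60],[[0,0,0.006],[0.3,1.7,30.1],60],[[0,0,0.006],[0.3,1.6,30.0],60],[[0,0,0.0],[0,0,11.3],60]]
[[[0,0,0.0],[0,0,11.2],60],[[0,0,0.0],[0,0,11.3],60],[[0,0,0.0],[0,0,11.2],60]]
end [427.  280.5  85. ]
```

Request:
step_arm(
  targets=[
    [[0,0,0.006],[0.3,1.8,30],60],
    [[0,0,0.006],[0.3,1.8,30],60],
    [[0,0,0.006],[0.3,1.8,30],60],
    [[0,0,0.006],[0.3,1.8,30],60],
    [[0,0,0],[0,0,15],45],
  ],
)

```text
time: 4.25
tool_pos: [0.4253, 0.2806, 0.1116]
tcp_rot: [-0.691, -3.061, 0.005]
wrist_force: [-0.5, -0.7, -0.4]
width: 0.577
grip_force: 0.0
```

Request:
step_arm(
  targets=[
    [[0,0,0],[0,0,16],35],
    [[0,0,0],[0,0,15.5],35],
    [[0,0,0],[0,0,0],35],
    [[0,0,0],[0,0,0],35],
  ],
)

```text
time: 4.58
tool_pos: [0.4266, 0.2814, 0.083]
tcp_rot: [-0.691, -3.063, 0.002]
wrist_force: [-0.4, -0.1, 1.0]
width: 0.409
grip_force: 0.0
```

Request:
step_arm(
  targets=[
    [[0,0,0],[0,0,0],5],
    [[0,0,0],[0,0,0],5],
    [[0,0,0],[0,0,0],5],
    [[0,0,0],[0,0,0],5],
    [[0,0,0],[0,0,0],5],
  ],
  grip_force=100,
)

```text
time: 5.0
tool_pos: [0.4279, 0.2825, 0.0851]
tcp_rot: [0.689, 3.063, 0.002]
wrist_force: [-1.5, -1.6, 6.6]
width: 0.113
grip_force: 99.3
```

Run:
```python
from h import *
s,R=st(); print("x",R[:,0].round(3))
```

```text
t 5.0 pos [427.9 282.5  85.1] z [ 0.002  0.001 -1.   ] y [0.428 0.904 0.002] F [-1.5 -1.6  6.6] T [-0.26  0.12 -0.02] w 0.113 99.3
x [-0.904  0.428 -0.002]
```

Run:
```python
from h import *
plan([([428,282,230],yawR(154.7),5),([430,-37,240],yawR(179),10),([575,-37,260],yawR(179),5)],5)
```

```text
[[[0,0,-0.0],[-0.1,0,-29.0],5],[[0,0,-0.0],[-0.1,0,-29.0],5],[[0.001,0.001,-0.0],[-0.1,0,-29.0],5],[[0,0,-0.001],[-0.1,-0.1,-29.0],5],[[0.001,0.001,-0.0],[-0.1,-0.1,-28.9],5]]
[[[0,0,-0.042],[-13.8,-28.7,-1.0],5],[[0,0,-0.042],[-12.6,-29.3,-1.0],5],[[0,0,-0.043],[-11.4,-29.8,-1.0],5],[[0,0,-0.042],[-10.1,-30.3,-1.0],5],[[0,0,-0.043],[-8.8,-30.7,-1.0],5]]
[[[0,0,-0.042],[-7.4,-31.0,-1.0],5],[[0,0,-0.043],[-6.2,-31.3,-1.0],5],[[0,0,-0.042],[-4.8,-31.5,-1.0],5],[[0,0,-0.043],[-3.4,-31.7,-1.0],5],[[0,0,-0.042],[-2.1,-31.9,-1.0],5]]
[[[0,0,-0.0],[-29.0,0.5,-4.0],5],[[0,0,-0.0],[-29.0,0.5,-4.0],5],[[0,0,-0.0],[-29.0,0.5,-4.0],5],[[0,0,-0.0],[-29.0,0.6,-4.0],5],[[0,0,-0.0],[-29.0,0.5,-4.1],5]]
end [575. -37. 260.]
```

Request:
step_arm(
  targets=[
    [[0,0,0],[0,0,-15],5],
    [[0,0,0],[0,0,-29],5],
    [[0,0,0],[0,0,-35],5],
    [[0,0,0],[0,0,-35],5],
    [[0,0,0],[0,0,-32],5],
  ],
)

```text
time: 5.42
tool_pos: [0.4266, 0.282, 0.2314]
tcp_rot: [0.69, 3.065, 0.001]
wrist_force: [1.2, 0.2, -0.5]
width: 0.108
grip_force: 98.3
```

Request:
step_arm(
  targets=[
    [[0,0,-0.042],[-13.8,-28.7,-1.0],5],
    [[0,0,-0.042],[-12.6,-29.3,-1.0],5],
    [[0,0,-0.043],[-11.4,-29.8,-1.0],5],
    [[0,0,-0.042],[-10.1,-30.3,-1.0],5],
    [[0,0,-0.043],[-8.8,-30.7,-1.0],5],
  ],
)

```text
time: 5.83
tool_pos: [0.4273, 0.1214, 0.2348]
tcp_rot: [0.357, 3.12, 0.0]
wrist_force: [0.7, 1.1, -0.7]
width: 0.107
grip_force: 98.3
```

Request:
step_arm(
  targets=[
    [[0,0,-0.042],[-7.4,-31.0,-1.0],5],
    [[0,0,-0.043],[-6.2,-31.3,-1.0],5],
    [[0,0,-0.042],[-4.8,-31.5,-1.0],5],
    [[0,0,-0.043],[-3.4,-31.7,-1.0],5],
    [[0,0,-0.042],[-2.1,-31.9,-1.0],5],
  ],
)

```text
time: 6.25
tool_pos: [0.428, -0.0383, 0.2398]
tcp_rot: [0.026, 3.141, 0.0]
wrist_force: [0.2, 0.4, -1.2]
width: 0.108
grip_force: 98.3
```

Request:
step_arm(
  targets=[
    [[0,0,0],[-29.0,0.5,-4.0],5],
    [[0,0,0],[-29.0,0.5,-4.0],5],
    [[0,0,0],[-29.0,0.5,-4.0],5],
    [[0,0,0],[-29.0,0.5,-4.0],5],
    [[0,0,0],[-29.0,0.5,-4.0],5],
  ],
)

```text
time: 6.67
tool_pos: [0.5746, -0.0374, 0.2596]
tcp_rot: [0.03, 3.141, 0.0]
wrist_force: [0.3, 0.0, -1.0]
width: 0.113
grip_force: 98.4
```

Run:
```python
from h import *
s,R=st(); print("x",R[:,0].round(3))
c=calibration("wrist"); im=read_camera("wrist"); cv2.imwrite("pics/w2.png",im[:,:,::-1])
for q,z in [("slot_middle",.051),("catch_middle",.0524),("housing",0),("cover_lip",.18),("cover_grip",.196)]:
    for d in tip_of("wrist",q)[:2]: print(q,np.round(d["at"],1),round(d["score"],2),(ray("wrist",d["at"],z,c)*1e3).round(1))
im=read_camera("top"); cv2.imwrite("pics/t2.png",im[:,:,::-1])
o=-np.array(c["R"]).T@c["t"]; print("cam",o, "in tool",R.T@(o-s["tool_pos"]))
```

```text
t 6.67 pos [574.6 -37.4 259.6] z [ 0.  0. -1.] y [0.019 1.    0.   ] F [ 0.3  0.  -1. ] T [ 0.03  0.02 -0.01] w 0.113 98.4
x [-1.     0.019 -0.   ]
slot_middle [ 64.5 271.3] 0.89 [479.4 -40.8  51. ]
housing [349.8 280.7] 0.52 [755.9 -39.7   0. ]
housing [ 62.6 272.8] 0.26 [475.3 -40.7   0. ]
cover_lip [156.3 284.6] 0.82 [520.2 -33.5 180. ]
cover_lip [ 14.7 504.5] 0.16 [471.1  45.5 180. ]
cover_grip [295.  281.9] 0.87 [573.4 -35.6 196. ]
cam [ 0.49380598 -0.03451067  0.32921975] in tool [ 0.08080679  0.00131065 -0.06962321]
```

View pics/w2.png

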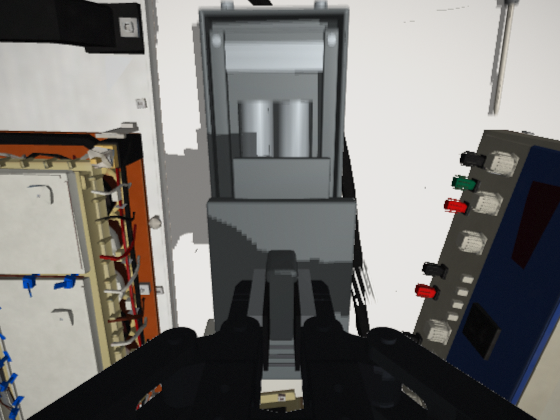

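The wrist view shows the held cover: lip tip at row 158, cols 234–329, plate front at row 200. Ahead is the logger: front edge at row ~10, bright strip at rows 38–70, cols 225–325. I'll enlarge this area for alignment.

Run:
```python
import cv2
im=cv2.imread("pics/w2.png")[0:200,190:370]
cv2.imwrite("pics/w2c.png",cv2.resize(cv2.convertScaleAbs(im,alpha=1.6),None,fx=3,fy=3,interpolation=cv2.INTER_CUBIC))
```

```text
(no output)
```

View pics/w2c.png

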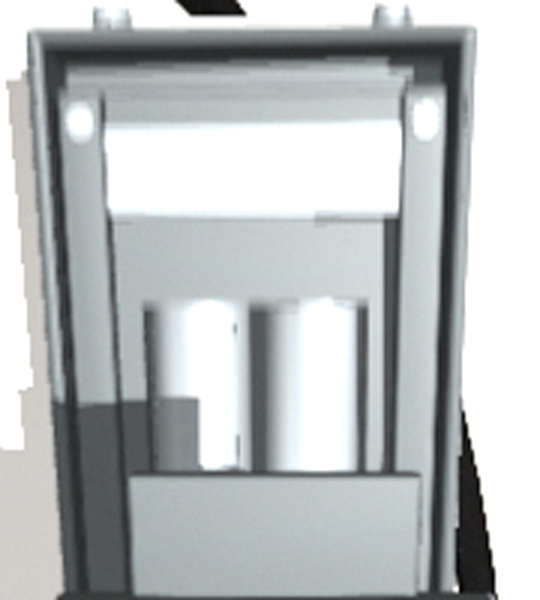

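The enlargement shows the strip at crop (104–402, 122–218). The shell's outer edges run (30,40)→(70,590) and (475,30)→(455,590), and the lip's front edge is at row 475.

Run:
```python
from h import *
c=calibration("wrist")
def w(x,y,z): return (ray("wrist",(y/3,190+x/3),z,c)*1e3)[:2].round(1)
for nm,pts,z in [("shellL",[(30,40),(70,590)],.052),("shellR",[(475,30),(455,590)],.052),("stripL",[(104,122),(107,218)],.057),("stripR",[(402,122),(398,218)],.057),("railLin",[(105,125),(130,590)],.057),("lampL/R",[(80,122),(425,120)],.057),("lipL/R",[(130,475),(418,473)],.1765),("plate",[(60,597),(488,597)],.183)]:
    a,b=[w(*p,z) for p in pts]; print(nm,a,b,np.degrees(np.arctan2(*(b-a)[::-1])).round(1))
```

```text
shellL [444.4 -86.6] [569.9 -87.2] -0.3
shellR [444.2  11. ] [571.7  10.8] -0.1
stripL [461.7 -70.7] [481.5 -71.3] -1.7
stripR [462.9  -5.2] [482.7  -5.7] -1.4
railLin [462.3 -70.5] [568.8 -71.2] -0.4
lampL/R [461.6 -76. ] [ 4.626e+02 -1.000e-01] 89.2
lipL/R [518.6 -54. ] [519. -15.] 89.4
plate [533.7 -63.5] [534.8  -6. ] 88.9
```

```bash
cat >> h.py <<'E'
TIP=np.array([54.4,0,85.1])   # lip tip bottom edge in tool frame, mm
def pose(tip,th,yaw=179.4):
    R=yawR(yaw)@Ro.from_rotvec([0,-th,0]).as_matrix(); return np.array(tip)-R@TIP,R
def tipnow(s,R): return (np.array(s["tool_pos"])*1e3+R@TIP).round(1)
E
python3 - <<'E'
from h import *
p,R=pose([491,-40,72],.14); print(p,R.round(3))
plan([(p+[0,0,60],R,3),(p,R,3)],5)
E
```

```text
[532.99032866 -40.43973777 163.85852671] [[-0.99   0.01   0.14 ]
 [ 0.01   1.    -0.001]
 [-0.14   0.    -0.99 ]]
[[[0,-0.047,-0.003],[13.0,-1.4,11.7],5],[[0,-0.047,-0.003],[13.6,-1.4,11.1],5],[[0,-0.047,-0.002],[14.1,-1.3,10.5],5],[[0,0,-0.0],[2.8,0,19.8],5],[[0,0,-0.0],[2.8,0,19.8],5]]
[[[0,0,-0.0],[2.7,0.1,19.8],5]]
end [533.  -40.4 163.9]
```

Request:
step_arm(
  targets=[
    [[0,-0.047,-0.003],[13.0,-1.4,11.7],5],
    [[0,-0.047,-0.003],[13.6,-1.4,11.1],5],
    [[0,-0.047,-0.002],[14.1,-1.3,10.5],5],
    [[0,0,0],[2.8,0,19.8],5],
    [[0,0,0],[2.8,0,19.8],5],
  ],
)

```text
time: 7.43
tool_pos: [0.5322, -0.0406, 0.1842]
tcp_rot: [0.017, 2.999, -0.002]
wrist_force: [-0.2, -0.4, -1.4]
width: 0.108
grip_force: 98.4
```

Request:
step_arm(
  targets=[
    [[0,0,0],[2.7,0,19.8],5],
    [[0,0,0],[0,0,0],5],
    [[0,0,0],[0,0,0],5],
  ],
)

```text
time: 7.68
tool_pos: [0.5325, -0.0404, 0.1632]
tcp_rot: [0.016, 3.004, -0.001]
wrist_force: [0.5, 0.2, -0.9]
width: 0.111
grip_force: 98.4
```

Run:
```python
from h import *
s,R=st(); print("tip",tipnow(s,R))
c=calibration("wrist"); im=read_camera("wrist"); cv2.imwrite("pics/w3.png",im[:,:,::-1])
for q,z in [("slot_middle",.051),("cover_lip",.074),("cover_grip",.1)]:
    for d in tip_of("wrist",q)[:1]: print(q,np.round(d["at"],1),round(d["score"],2),(ray("wrist",d["at"],z,c)*1e3).round(1))
cv2.imwrite("pics/w3c.png",cv2.resize(cv2.convertScaleAbs(im[0:220,170:410,::-1],alpha=1.5),None,fx=2.7,fy=2.7,interpolation=cv2.INTER_CUBIC))
```

```text
t 7.68 pos [532.5 -40.4 163.2] z [ 0.137 -0.002 -0.991] y [ 0.011  1.    -0.   ] F [ 0.5  0.2 -0.9] T [-0.01  0.14  0.  ] w 0.111 98.4
tip [490.3 -40.   71.5]
cover_lip [156.9 282.8] 0.57 [490.6 -37.9  74. ]
cover_grip [294.9 283.2] 0.9 [539.9 -38.3 100. ]
```

View pics/w3c.png

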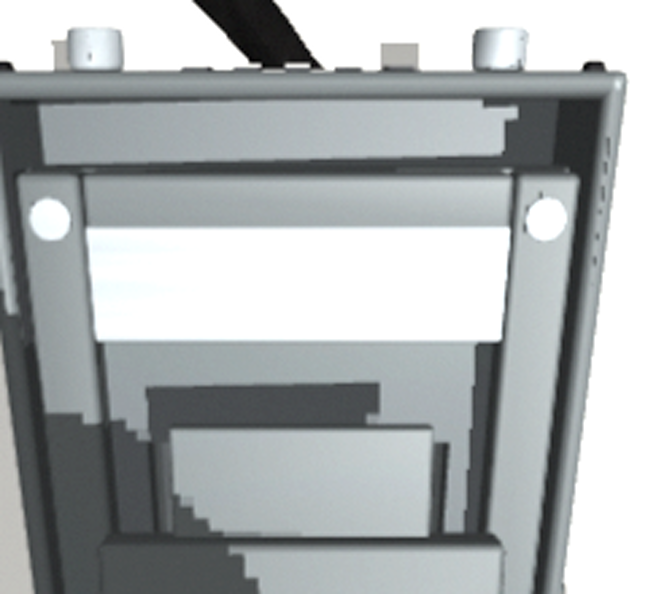

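The crop shows the strip's mouth edge at (97–505, 342) and the lip's front edge at (170–432, 428). The cover looks square to the slot and nearly centred.

Run:
```python
from h import *
c=calibration("wrist")
w=lambda x,y,z:(ray("wrist",(y/2.7,170+x/2.7),z,c)*1e3)[:2]
for nm,a,b in [("strip front",w(88,228,.057),w(510,227,.057)),("mouth",w(97,342,.057),w(505,342,.057)),("tray",w(20,176,.057),w(578,177,.057)),("shell",w(0,78,.052),w(625,75,.052)),("lip",w(170,428,.075),w(432,427,.075)),("plate",w(102,541,.082),w(502,540,.082))]:
    print(nm,((a+b)/2).round(1),"width",np.linalg.norm(b-a).round(1),"dir",np.degrees(np.arctan2(*(b-a)[::-1])-np.pi/2).round(2))
```

```text
strip front [468.9 -38.9] width 66.0 dir -0.45
mouth [486.9 -38.8] width 67.0 dir -0.58
tray [461.4 -38.8] width 85.4 dir -0.68
shell [447.7 -36.7] width 94.6 dir -0.34
lip [495.5 -38.9] width 39.9 dir -0.35
plate [511.2 -38.9] width 61.3 dir -0.42
```

The lip and slot are aligned in y and yaw to within 0.2 mm and 0.3°. I'll lower to feel the ledge.

Request:
step_arm(
  targets=[
    [[0,0,0],[1.2,0,9],5],
    [[0,0,0],[1.2,0,9],5],
    [[0,0,0],[0,0,0],5],
    [[0,0,0],[0,0,0],5],
  ],
)

```text
time: 8.22
tool_pos: [0.5337, -0.0406, 0.1448]
tcp_rot: [0.016, 3.003, -0.001]
wrist_force: [-0.1, 0.2, -0.4]
width: 0.111
grip_force: 98.4
```

Request:
step_arm(
  targets=[
    [[0,0,0],[0.1,0,1],5],
    [[0,0,0],[0.1,0,1],5],
    [[0,0,0],[0,0,0],5],
    [[0,0,0],[0,0,0],5],
  ],
)

```text
time: 8.55
tool_pos: [0.5349, -0.0407, 0.1442]
tcp_rot: [0.016, 3.0, -0.002]
wrist_force: [-0.2, 0.6, -1.2]
width: 0.109
grip_force: 98.4
```

Request:
step_arm(
  targets=[
    [[0,0,0],[0.1,0,1],5],
    [[0,0,0],[0,0,0],5],
    [[0,0,0],[0,0,0],5],
  ],
)

```text
time: 8.8
tool_pos: [0.5348, -0.0407, 0.1432]
tcp_rot: [0.016, 3.0, -0.002]
wrist_force: [0.2, 0.3, -1.1]
width: 0.111
grip_force: 98.4
```

Request:
step_arm(
  targets=[
    [[0,0,0],[0.1,0,1],5],
    [[0,0,0],[0,0,0],5],
    [[0,0,0],[0,0,0],5],
  ],
)

```text
time: 9.05
tool_pos: [0.5348, -0.0407, 0.1421]
tcp_rot: [0.016, 3.001, -0.002]
wrist_force: [-0.2, 0.6, -1.8]
width: 0.106
grip_force: 98.4
```

Request:
step_arm(
  targets=[
    [[0,0,0],[0.1,0,1],5],
    [[0,0,0],[0,0,0],5],
    [[0,0,0],[0,0,0],5],
  ],
)

```text
time: 9.3
tool_pos: [0.5348, -0.0407, 0.141]
tcp_rot: [0.016, 3.001, -0.002]
wrist_force: [0.1, 0.2, -1.0]
width: 0.111
grip_force: 98.4
```

Request:
step_arm(
  targets=[
    [[0,0,0],[0.1,0,1],5],
    [[0,0,0],[0,0,0],5],
    [[0,0,0],[0,0,0],5],
  ],
)

```text
time: 9.55
tool_pos: [0.5349, -0.0407, 0.14]
tcp_rot: [0.016, 3.001, -0.002]
wrist_force: [-0.4, -0.0, 0.4]
width: 0.112
grip_force: 98.4
```

Run:
```python
from h import *
s,R=st(); print("tip",tipnow(s,R))
```

```text
t 9.55 pos [534.9 -40.7 140. ] z [ 0.14  -0.002 -0.99 ] y [ 0.011  1.    -0.   ] F [-0.4 -0.   0.4] T [ 0.01  0.16 -0.03] w 0.112 98.4
tip [492.9 -40.3  48.1]
```

Request:
step_arm(
  targets=[
    [[0,0,0],[2,0,-0.3],5],
    [[0,0,0],[2,0,-0.3],5],
    [[0,0,0],[2,0,-0.3],5],
    [[0,0,0],[2,0,-0.3],5],
    [[0,0,0],[0,0,0],5],
  ],
)

```text
time: 9.97
tool_pos: [0.5262, -0.0405, 0.14]
tcp_rot: [0.016, 3.001, -0.002]
wrist_force: [-0.0, 1.0, -0.6]
width: 0.11
grip_force: 98.4
```

Request:
step_arm(
  targets=[
    [[0,0,0],[1.5,0,-0.2],5],
    [[0,0,0],[1.5,0,-0.2],5],
    [[0,0,0],[0,0,0],5],
    [[0,0,0],[0,0,0],5],
  ],
)

```text
time: 10.3
tool_pos: [0.5237, -0.0406, 0.1402]
tcp_rot: [0.016, 3.001, -0.002]
wrist_force: [0.5, -0.3, -1.3]
width: 0.113
grip_force: 98.4
```

Request:
step_arm(
  targets=[
    [[0,0,0],[1.5,0,-0.2],5],
    [[0,0,0],[1.5,0,-0.2],5],
    [[0,0,0],[0,0,0],5],
    [[0,0,0],[0,0,0],5],
  ],
)

```text
time: 10.63
tool_pos: [0.5207, -0.0405, 0.1401]
tcp_rot: [0.016, 3.001, -0.002]
wrist_force: [-0.3, 0.2, -1.1]
width: 0.108
grip_force: 98.4
```

Run:
```python
from h import *
s,R=st(); print("tip",tipnow(s,R))
```

```text
t 10.63 pos [520.7 -40.5 140.1] z [ 0.14  -0.002 -0.99 ] y [ 0.011  1.    -0.001] F [-0.3  0.2 -1.1] T [0.   0.14 0.  ] w 0.108 98.4
tip [478.7 -40.1  48.2]
```

Request:
step_arm(
  targets=[
    [[0,0,0],[1.5,0,-0.2],5],
    [[0,0,0],[1.0,0,-0.2],5],
    [[0,0,0],[0,0,0],5],
    [[0,0,0],[0,0,0],5],
  ],
)

```text
time: 10.97
tool_pos: [0.5181, -0.0405, 0.1401]
tcp_rot: [0.016, 3.001, -0.002]
wrist_force: [0.4, -0.2, -0.4]
width: 0.109
grip_force: 98.4
```

Request:
step_arm(
  targets=[
    [[0,0,0],[1.0,0,-0.1],5],
    [[0,0,0],[0,0,0],5],
    [[0,0,0],[0,0,0],5],
  ],
)

```text
time: 11.22
tool_pos: [0.5172, -0.0405, 0.1401]
tcp_rot: [0.016, 3.001, -0.002]
wrist_force: [0.3, 0.1, -2.2]
width: 0.109
grip_force: 98.4
```

Request:
step_arm(
  targets=[
    [[0,0,0],[1.0,0,-0.1],5],
    [[0,0,0],[0,0,0],5],
    [[0,0,0],[0,0,0],5],
  ],
)

```text
time: 11.47
tool_pos: [0.5162, -0.0405, 0.1401]
tcp_rot: [0.016, 3.001, -0.002]
wrist_force: [0.3, -1.2, -0.8]
width: 0.106
grip_force: 98.4
```

Request:
step_arm(
  targets=[
    [[0,0,0],[0.7,0,-0.1],5],
    [[0,0,0],[0,0,0],5],
    [[0,0,0],[0,0,0],5],
  ],
)

```text
time: 11.72
tool_pos: [0.5155, -0.0405, 0.1401]
tcp_rot: [0.016, 3.001, -0.002]
wrist_force: [0.3, -0.5, -1.3]
width: 0.106
grip_force: 98.4
```

Request:
step_arm(
  targets=[
    [[0,0,0],[0.7,0,-0.1],5],
    [[0,0,0],[0,0,0],5],
    [[0,0,0],[0,0,0],5],
  ],
)

```text
time: 11.97
tool_pos: [0.5148, -0.0405, 0.1401]
tcp_rot: [0.016, 3.001, -0.002]
wrist_force: [0.3, -0.3, -0.9]
width: 0.11
grip_force: 98.4
```

Request:
step_arm(
  targets=[
    [[0,0,0],[0.7,0,-0.1],5],
    [[0,0,0],[0,0,0],5],
    [[0,0,0],[0,0,0],5],
  ],
)

```text
time: 12.22
tool_pos: [0.5141, -0.0405, 0.1401]
tcp_rot: [0.016, 3.001, -0.002]
wrist_force: [0.2, -0.1, -0.4]
width: 0.11
grip_force: 98.4
```

Request:
step_arm(
  targets=[
    [[0,0,0],[0.7,0,-0.1],5],
    [[0,0,0],[0,0,0],5],
    [[0,0,0],[0,0,0],5],
  ],
)

```text
time: 12.47
tool_pos: [0.5133, -0.0405, 0.1401]
tcp_rot: [0.016, 3.001, -0.002]
wrist_force: [0.2, 0.1, -0.4]
width: 0.108
grip_force: 98.4
```

Request:
step_arm(
  targets=[
    [[0,0,0],[0.7,0,-0.1],5],
    [[0,0,0],[0,0,0],5],
    [[0,0,0],[0,0,0],5],
  ],
)

```text
time: 12.72
tool_pos: [0.5126, -0.0405, 0.14]
tcp_rot: [0.016, 3.001, -0.002]
wrist_force: [-0.0, 0.8, -1.0]
width: 0.11
grip_force: 98.4
```

Request:
step_arm(
  targets=[
    [[0,0,0],[0.7,0,-0.1],5],
    [[0,0,0],[0,0,0],5],
    [[0,0,0],[0,0,0],5],
  ],
)

```text
time: 12.97
tool_pos: [0.512, -0.0404, 0.1401]
tcp_rot: [0.016, 3.001, -0.002]
wrist_force: [-0.7, 0.9, -0.9]
width: 0.117
grip_force: 98.4
```

Request:
step_arm(
  targets=[
    [[0,0,0],[0.7,0,-0.1],5],
    [[0,0,0],[0,0,0],5],
    [[0,0,0],[0,0,0],5],
  ],
)

```text
time: 13.22
tool_pos: [0.5112, -0.0404, 0.1401]
tcp_rot: [0.016, 3.001, -0.002]
wrist_force: [-0.2, 0.4, -0.9]
width: 0.113
grip_force: 102.2
```

Request:
step_arm(
  targets=[
    [[0,0,0],[0.6,0,-0.1],5],
    [[0,0,0],[0,0,0],5],
    [[0,0,0],[0,0,0],5],
  ],
)

```text
time: 13.47
tool_pos: [0.5109, -0.0405, 0.1403]
tcp_rot: [0.016, 3.0, -0.002]
wrist_force: [0.9, -1.3, -1.4]
width: 0.113
grip_force: 102.2
```

Run:
```python
from h import *
s,R=st(); print("tip",tipnow(s,R))
for q in ("cover_lip","cover_grip","slot_middle"):
    im=read_camera("top")
    for d in tip_of("top",q)[:1]: print(q,d["at"],d["score"],(ray("top",d["at"],.051 if q!="cover_grip" else .072)*1e3).round(1))
st()
```

```text
t 13.47 pos [510.9 -40.5 140.3] z [ 0.141 -0.002 -0.99 ] y [ 0.011  1.    -0.001] F [ 0.9 -1.3 -1.4] T [ 0.27 -0.1  -0.29] w 0.113 102.2
tip [469.1 -40.   48.4]
cover_lip [239.2, 361.0] 0.59 [477.3 -44.8  51. ]
cover_grip [215.2, 360.2] 0.9 [520.9 -40.8  72. ]
slot_middle [237.9, 356.8] 0.7 [479.8 -36.7  51. ]
t 13.77 pos [510.9 -40.5 140.3] z [ 0.141 -0.002 -0.99 ] y [ 0.011  1.    -0.001] F [ 1.3  0.9 -2.1] T [-0.26 -0.12  0.02] w 0.11 102.2
```

Contact at tip x ≈ 469.1, which agrees with the mouth edge seen in the picture (481.7 − 12.5). I'll average the force before pushing on.

```bash
cat >> h.py <<'E'
def avg(n=6):
    F=[]
    for i in range(n): read_camera("top"); s=read_state(); F.append(np.r_[s["wrist_force"],s["torque"],np.array(s["tool_pos"])*1e3])
    R=Ro.from_rotvec(s["tcp_rot"]).as_matrix(); F=np.array(F)
    print("t",round(s["time"],2),"F",F.mean(0)[:3].round(2),"sd",F.std(0)[:3].round(2),"T",F.mean(0)[3:6].round(3),"pos",F.mean(0)[6:].round(2),"tilt",np.arcsin(R[0,2]).round(4),"tip",tipnow(s,R),"w",round(s["width"],3))
    return s,R
E
python3 -c "
from h import *
avg(8)"
```

```text
t 14.17 F [ 1.18 -0.04 -0.99] sd [0.38 1.19 0.63] T [-0.008 -0.144 -0.026] pos [510.84 -40.46 140.21] tilt 0.1413 tip [468.9 -40.1  48.3] w 0.114
```

Request:
step_arm(
  targets=[
    [[0,0,0],[0.4,0,-0.1],5],
    [[0,0,0],[0,0,0],5],
    [[0,0,0],[0,0,0],5],
  ],
)

```text
time: 14.42
tool_pos: [0.5106, -0.0404, 0.1404]
tcp_rot: [0.016, 3.0, -0.002]
wrist_force: [2.2, -0.7, -2.1]
width: 0.109
grip_force: 101.5
```

```bash
python3 -c "
from h import *
avg(8)"
```

```text
t 14.82 F [ 2.32 -0.2  -1.14] sd [0.32 1.07 0.38] T [ 0.022 -0.363 -0.042] pos [510.49 -40.46 140.3 ] tilt 0.1414 tip [468.6 -40.   48.4] w 0.108
```

Request:
step_arm(
  targets=[
    [[0,0,0],[0.6,0,-0.1],5],
    [[0,0,0],[0,0,0],5],
    [[0,0,0],[0,0,0],5],
  ],
)

```text
time: 15.07
tool_pos: [0.5101, -0.0405, 0.1405]
tcp_rot: [0.016, 2.999, -0.002]
wrist_force: [3.5, -1.1, -0.9]
width: 0.111
grip_force: 100.8
```

```bash
python3 -c "
from h import *
s,R=avg(8)
p,R2=pose(tipnow(s,R),.10,179.36); plan([(p,R2,5)],5)
p,R2=pose(tipnow(s,R),.07,179.36); plan([(p,R2,5)],5)"
```

```text
t 15.47 F [ 3.93 -0.03 -1.27] sd [0.49 1.04 0.35] T [-0.02  -0.669  0.051] pos [509.97 -40.45 140.37] tilt 0.1416 tip [468.1 -40.   48.4] w 0.109
[[[0,0.008,0.0],[-0.7,0,0.5],5],[[0,0.008,0.0],[-0.7,0,0.5],5],[[0,0.009,0.0],[-0.7,0,0.4],5],[[0,0.008,0.0],[-0.7,0,0.4],5],[[0,0.009,0.0],[-0.8,-0.1,0.5],5]]
end [513.8 -40.6 138.5]
[[[0,0.014,0.0],[-1.2,0,0.8],5],[[0,0.014,0.0],[-1.2,0,0.8],5],[[0,0.015,0.0],[-1.2,0,0.8],5],[[0,0.014,0.0],[-1.2,0,0.8],5],[[0,0.015,0.0],[-1.3,-0.1,0.7],5]]
end [516.4 -40.6 137.1]
```

Request:
step_arm(
  targets=[
    [[0,0.008,0],[-0.7,0,0.5],5],
    [[0,0.008,0],[-0.7,0,0.5],5],
    [[0,0.009,0],[-0.7,0,0.4],5],
    [[0,0.008,0],[-0.7,0,0.4],5],
    [[0,0,0],[0,0,0],5],
  ],
)

```text
time: 15.88
tool_pos: [0.513, -0.0405, 0.1387]
tcp_rot: [0.016, 3.034, -0.002]
wrist_force: [4.8, -0.8, -1.0]
width: 0.105
grip_force: 100.9
```

```bash
python3 -c "
from h import *
s,R=avg(8)
t=tipnow(s,R); t[0]=468.1
p,R2=pose(t,.075,179.36); plan([(p,R2,4)],5)"
```

```text
t 16.28 F [ 4.51 -0.17 -1.5 ] sd [0.43 0.42 0.56] T [-0.006 -0.805 -0.006] pos [512.73 -40.45 138.68] tilt 0.1082 tip [467.8 -40.   48.3] w 0.106
[[[0,0.008,0.0],[-0.8,0,0.5],5],[[0,0.008,0.0],[-0.8,0,0.4],5],[[0,0.009,0.0],[-0.8,0,0.5],5],[[0,0.008,0.0],[-0.7,0,0.4],5]]
end [515.9 -40.5 137.2]
```

Request:
step_arm(
  targets=[
    [[0,0.008,0],[-0.75,0,0.5],5],
    [[0,0.008,0],[-0.75,0,0.4],5],
    [[0,0.009,0],[-0.75,0,0.5],5],
    [[0,0.008,0],[-0.7,0,0.4],5],
    [[0,0,0],[0,0,0],5],
  ],
)

```text
time: 16.7
tool_pos: [0.516, -0.0405, 0.1372]
tcp_rot: [0.016, 3.068, -0.001]
wrist_force: [4.5, -0.4, -0.5]
width: 0.109
grip_force: 100.9
```

```bash
python3 -c "
from h import *
s,R=avg(8)
t=tipnow(s,R); t[0]=468
p,R2=pose(t,.045,179.36); plan([(p,R2,4)],5)"
```

```text
t 17.1 F [ 4.47 -0.07 -1.23] sd [0.58 0.27 0.33] T [ 0.01  -0.74  -0.016] pos [515.75 -40.48 137.19] tilt 0.0751 tip [467.9 -40.   48.3] w 0.108
[[[0,0.008,0.0],[-0.7,0,0.4],5],[[0,0.007,0.0],[-0.7,0,0.4],5],[[0,0.008,0.0],[-0.6,0,0.5],5],[[0,0.007,0.0],[-0.7,-0.1,0.4],5]]
end [518.5 -40.6 135.8]
```

Request:
step_arm(
  targets=[
    [[0,0.008,0],[-0.7,0,0.4],5],
    [[0,0.007,0],[-0.7,0,0.4],5],
    [[0,0.008,0],[-0.6,0,0.5],5],
    [[0,0.007,0],[-0.7,0,0.4],5],
    [[0,0,0],[0,0,0],5],
  ],
)

```text
time: 17.52
tool_pos: [0.5187, -0.0405, 0.136]
tcp_rot: [0.017, 3.098, -0.001]
wrist_force: [0.7, 0.6, 5.4]
width: 0.105
grip_force: 101.9
```

```bash
python3 -c "
from h import *
s,R=avg(8)
t=tipnow(s,R); t[0]=468
p,R2=pose(t,.015,179.36); plan([(p,R2,4)],5)"
```

```text
t 17.92 F [ 0.4  -0.12  5.1 ] sd [0.76 0.51 0.2 ] T [ 0.011 -0.366  0.009] pos [518.61 -40.53 136.04] tilt 0.045 tip [468.1 -40.   48.6] w 0.109
[[[0,0.008,0.0],[-0.6,0,0.4],5],[[0,0.007,0.0],[-0.6,0,0.4],5],[[0,0.008,0.0],[-0.6,0,0.4],5],[[-0.001,0.007,0.0],[-0.7,0,0.4],5]]
end [521.1 -40.6 134.5]
```

The rear is now below the rim and touching the catch: Fz rose, and the end wall carries the seal force. I'll continue pivoting in small steps.

Request:
step_arm(
  targets=[
    [[0,0.008,0],[-0.6,0,0.4],5],
    [[0,0.007,0],[-0.6,0,0.4],5],
    [[0,0,0],[0,0,0],5],
    [[0,0,0],[0,0,0],5],
  ],
)

```text
time: 18.25
tool_pos: [0.5198, -0.0406, 0.1354]
tcp_rot: [0.017, 3.112, -0.001]
wrist_force: [-0.8, 0.5, 6.9]
width: 0.113
grip_force: 102.0
```

```bash
python3 -c "
from h import *
s,R=avg(5)"
```

```text
t 18.5 F [0.18 0.46 6.19] sd [0.33 0.29 0.31] T [ 0.012 -0.309 -0.013] pos [519.8  -40.55 135.41] tilt 0.0299 tip [467.9 -40.   48.7] w 0.11
```

Request:
step_arm(
  targets=[
    [[0,0.008,0],[-0.6,0,0.6],5],
    [[0,0.007,0],[-0.6,0,0.6],5],
    [[0,0,0],[0,0,0],5],
    [[0,0,0],[0,0,0],5],
  ],
)

```text
time: 18.83
tool_pos: [0.5209, -0.0406, 0.1336]
tcp_rot: [0.017, 3.127, -0.001]
wrist_force: [2.9, -0.7, 2.3]
width: 0.108
grip_force: 101.5
```

```bash
python3 -c "
from h import *
s,R=avg(5)"
```

```text
t 19.08 F [ 2.66 -0.09  1.58] sd [0.62 0.4  0.57] T [-0.033 -0.315  0.015] pos [520.92 -40.55 133.58] tilt 0.0148 tip [467.8 -40.   47.7] w 0.109
```

Request:
step_arm(
  targets=[
    [[0,0.008,0],[-0.6,0,0.5],5],
    [[0,0.007,0],[-0.6,0,0.5],5],
    [[0,0,0],[0,0,0],5],
    [[0,0,0],[0,0,0],5],
  ],
)

```text
time: 19.42
tool_pos: [0.5225, -0.0406, 0.1331]
tcp_rot: [-0.017, -3.142, 0.001]
wrist_force: [0.4, -0.3, 4.3]
width: 0.11
grip_force: 101.8
```

Run:
```python
from h import *
s,R=avg(5)
im=read_camera("wrist"); a=read_camera("scene"); cv2.imwrite("pics/s4.png",cv2.resize(a[230:310,235:355,::-1],None,fx=5,fy=5,interpolation=cv2.INTER_CUBIC))
```

```text
t 19.67 F [ 1.86 -0.86  4.87] sd [0.58 0.38 0.53] T [ 0.012 -0.281 -0.022] pos [522.46 -40.58 133.07] tilt 0.0006 tip [468.1 -40.   48. ] w 0.107
```

View pics/s4.png

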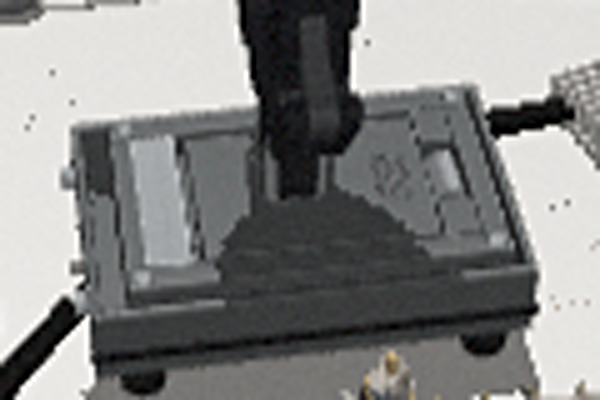

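The view shows the cover lying level in the bay, lip under the bright strip (~160,200) and catch end at (~445,170). I'll press a little more to see whether the catch has snapped.

Request:
step_arm(
  targets=[
    [[0,0.008,0],[-0.6,0,0.6],5],
    [[0,0.008,0],[-0.6,0,0.6],5],
    [[0,0,0],[0,0,0],5],
    [[0,0,0],[0,0,0],5],
  ],
)

```text
time: 20.1
tool_pos: [0.5235, -0.0406, 0.133]
tcp_rot: [-0.017, -3.125, 0.001]
wrist_force: [-3.9, 0.9, 13.8]
width: 0.111
grip_force: 103.1
```

Run:
```python
from h import *
s,R=avg(5)
```

```text
t 20.35 F [-3.32  0.42 13.33] sd [0.5  0.36 0.55] T [0.079 0.084 0.01 ] pos [523.54 -40.6  133.03] tilt -0.0158 tip [467.8 -40.1  48.8] w 0.109
```

Stiff and flat. I'll relax the pressure, let go, and go press on the rear ribs to be sure of the latch.

Request:
step_arm(
  targets=[
    [[0,-0.008,0],[0.6,0,-0.6],5],
    [[0,-0.008,0],[0.6,0,-0.6],5],
    [[0,0,0],[0,0,0],5],
    [[0,0,0],[0,0,0],35],
    [[0,0,0],[0,0,0],35],
  ],
)

```text
time: 20.77
tool_pos: [0.5207, -0.0404, 0.1316]
tcp_rot: [-0.017, -3.138, 0.0]
wrist_force: [0.4, -0.5, 0.5]
width: 0.381
grip_force: 0.0
```

Request:
step_arm(
  targets=[
    [[0,0,0],[0,0,0],35],
    [[0,0,0],[0,0,-5],35],
    [[0,0,0],[0,0,-20],35],
    [[0,0,0],[0,0,-25],35],
    [[0,0,0],[0,0,0],35],
  ],
)

```text
time: 21.18
tool_pos: [0.5248, -0.0408, 0.1872]
tcp_rot: [0.017, 3.135, -0.002]
wrist_force: [1.7, 0.1, 1.3]
width: 0.41
grip_force: 0.0
```

Run:
```python
from h import *
s,R=avg(4); c=calibration("wrist"); im=read_camera("wrist")
for q,z in [("cover_rear",.056),("cover_grip",.066),("catch_middle",.0524)]:
    for n in ("wrist","top"):
        for d in tip_of(n,q)[:1]: print(n,q,np.round(d["at"],1),round(d["score"],2),(ray(n,d["at"],z)*1e3).round(1))
a=read_camera("scene"); cv2.imwrite("pics/s5.png",np.vstack([cv2.resize(a[230:310,235:355,::-1],(480,320),interpolation=cv2.INTER_CUBIC),cv2.resize(im[200:,:,::-1],(480,189))]))
```

```text
t 21.38 F [-0.43 -0.24 -0.06] sd [0.48 0.33 0.21] T [ 0.016 -0.003 -0.001] pos [522.66 -40.58 183.63] tilt -0.0017 tip [467.  -39.9  97. ] w 0.412
wrist cover_rear [296.  281.1] 0.58 [557.3 -39.4  56. ]
top cover_rear [195.6 357.8] 0.91 [563.9 -40.6  56. ]
wrist cover_grip [248. 283.] 0.81 [522.4 -38.   66. ]
top cover_grip [210.7 357.9] 0.71 [531.1 -37.8  66. ]
wrist catch_middle [317.6 282.3] 0.69 [575.6 -38.9  52.4]
top catch_middle [190.4 356.6] 0.59 [575.5 -39.3  52.4]
```

View pics/s5.png

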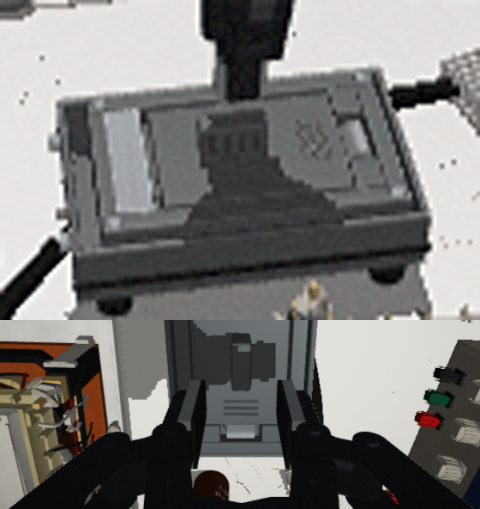

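The view shows the cover in the bay and apparently flat after release, with the rib ~(235,150) and thumb ribs ~(310,140) just before the catch. Now I press the rear with closed fingers.

Request:
step_arm(
  targets=[
    [[0,0,0],[-19,0,0],0],
    [[0,0,0],[-18.5,0,0],0],
    [[0,0,0],[0,0,15],0],
    [[0,0,0],[0,0,15],0],
    [[0,0,0],[0,0,10],0],
  ],
  grip_force=40,
)

```text
time: 22.2
tool_pos: [0.5596, -0.0409, 0.1415]
tcp_rot: [-0.017, -3.14, 0.001]
wrist_force: [-0.9, -0.4, -0.2]
width: 0.008
grip_force: 0.0
```

Request:
step_arm(
  targets=[
    [[0,0,0],[0,0,7],0],
    [[0,0,0],[0,0,3],0],
    [[0,0,0],[0,0,2],0],
    [[0,0,0],[0,0,0],0],
    [[0,0,0],[0,0,0],0],
  ],
)

```text
time: 22.62
tool_pos: [0.5601, -0.041, 0.1314]
tcp_rot: [0.017, 3.141, -0.001]
wrist_force: [0.6, 0.2, 0.4]
width: -0.003
grip_force: 0.0
```

Request:
step_arm(
  targets=[
    [[0,0,0],[0,0,1.5],0],
    [[0,0,0],[0,0,0],0],
    [[0,0,0],[0,0,0],0],
  ],
)

```text
time: 22.87
tool_pos: [0.56, -0.041, 0.1297]
tcp_rot: [0.017, 3.141, -0.001]
wrist_force: [-1.1, -0.4, 0.5]
width: -0.003
grip_force: 0.0
```

Request:
step_arm(
  targets=[
    [[0,0,0],[0,0,1],0],
    [[0,0,0],[0,0,0],0],
    [[0,0,0],[0,0,0],0],
  ],
)

```text
time: 23.12
tool_pos: [0.5601, -0.041, 0.1287]
tcp_rot: [0.017, 3.141, -0.001]
wrist_force: [-0.4, 0.7, 2.2]
width: -0.0
grip_force: 0.8
```

Request:
step_arm(
  targets=[
    [[0,0,0],[0,0,0.7],0],
    [[0,0,0],[0,0,0],0],
    [[0,0,0],[0,0,0],0],
  ],
)

```text
time: 23.37
tool_pos: [0.5601, -0.041, 0.1287]
tcp_rot: [0.017, 3.141, -0.001]
wrist_force: [-2.2, -0.2, 6.0]
width: -0.002
grip_force: 3.1
```

Request:
step_arm(
  targets=[
    [[0,0,0],[0,0,0.7],0],
    [[0,0,0],[0,0,0],0],
    [[0,0,0],[0,0,0],0],
  ],
)

```text
time: 23.62
tool_pos: [0.5601, -0.041, 0.1286]
tcp_rot: [0.017, 3.141, -0.001]
wrist_force: [-3.5, 1.0, 10.9]
width: 0.003
grip_force: 5.2
```

Request:
step_arm(
  targets=[
    [[0,0,0],[0,0,0.8],0],
    [[0,0,0],[0,0,0],0],
    [[0,0,0],[0,0,0],0],
  ],
)

```text
time: 23.87
tool_pos: [0.5602, -0.041, 0.1286]
tcp_rot: [0.017, 3.141, -0.001]
wrist_force: [-5.8, 1.0, 15.9]
width: 0.002
grip_force: 7.7
```

Request:
step_arm(
  targets=[
    [[0,0,0],[0,0,0.8],0],
    [[0,0,0],[0,0,0],0],
    [[0,0,0],[0,0,0],0],
  ],
)

```text
time: 24.12
tool_pos: [0.5602, -0.041, 0.1285]
tcp_rot: [0.017, 3.141, -0.001]
wrist_force: [-7.9, 1.2, 19.9]
width: -0.003
grip_force: 10.1
```

Request:
step_arm(
  targets=[
    [[0,0,0],[0,0,-4],0],
    [[0,0,0],[0,0,-20],0],
    [[0,0,0],[0,0,-35],0],
    [[0,0,0],[0,0,-35],0],
    [[0,0,0],[0,0,0],0],
  ],
)

```text
time: 24.53
tool_pos: [0.5639, -0.0414, 0.227]
tcp_rot: [0.017, 3.129, -0.003]
wrist_force: [2.5, 0.1, 1.1]
width: 0.001
grip_force: 0.0
```

Run:
```python
from h import *
s,R=avg(3); im=read_camera("wrist"); a=read_camera("scene")
cv2.imwrite("pics/s6.png",np.vstack([cv2.resize(a[240:310,240:350,::-1],(700,370),interpolation=cv2.INTER_CUBIC),cv2.resize(im[140:400,190:370,::-1],(700,230)) if 0 else np.zeros((1,700,3),np.uint8)]))
```

```text
t 24.68 F [ 0.25 -0.    0.09] sd [0.1  0.38 0.41] T [-0.014 -0.02  -0.004] pos [561.2  -41.08 221.78] tilt 0.0008 tip [505.4 -40.4 134.4] w -0.001
```

View pics/s6.png

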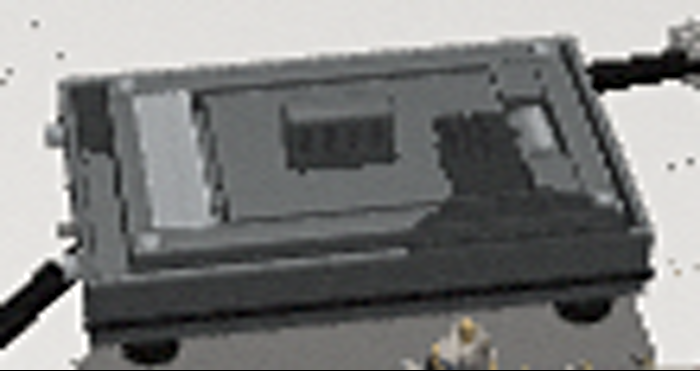

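The picture shows the cover flush in the bay, lip under the strip (~175,160) and rear under the catch (~535,130). The rear was already at 56 mm at first touch and stayed rigid up to 20 N, so it is latched.

```bash
python3 -c "
from workcell import *
print(finish_job())"
```

```text
the job is handed in; nothing more can be done
None
```

The cover is in the bay and the job is handed in at about 25 s. The lip is under the strip and the rear is latched: it sat at 56 mm and did not give under a 20 N press. The push on the seal was about 4 N, and I saw no contact with the screwdriver, capacitors or USB stick, though I did not re-measure them; the judge's result was not shown.

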